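# Release the last clamp of the pressure pot

## Robot

A 6-joint arm with a two-finger parallel gripper is mounted at the origin on the work surface. World frame = base frame: x ahead of the robot, y to its left, z up, the work surface at z = 0. Lengths are in m, angles in rad, forces in N, time in s.
With the tool pointing down it reaches from about 0.35 to 0.975 m from the base axis. Payload 4.9 kg.
Tool frame: the origin (TCP) lies at the very end of the fingers, on their centre line; the grasp point (between the pads) lies grip_depth behind it (grip_depth is the distance from the TCP to the grasp point, in m); z points along the fingers, x is the direction in which the jaws open and shut, and the axes are right-handed (so a half turn about z gives the same grasp; the last joint's range is limited). The gripper opens to 85 mm and grips with 20 to 120 N. Pads are 22 mm wide; open, the fingers measure 114 mm over their backs; the gripper's body (76 mm by 85 mm) begins 54 mm behind the grasp point. The pads swing forward as they close: fully open they stand 13 mm farther back than shut.
Start: joints at [1.039, 0.053, 1.613, -0, 1.476, -0.119], TCP at [0.251, 0.572, 0.231] pointing down, gripper open.
Joint ranges: [-3.01, 3.01], [-1.01, 2.22], [0.06, 2.58], [-1.02, 4.17], [0.09, 2.62], [-3.14, 3.14]. Speed limits (rad/s): [2.57, 2.57, 3.14, 3.14, 3.14, 3.14].

## Interface

Orientations are given as a rotation vector (axis times angle).
In Python, from plant import sense, read_camera, camera_params, finish_job, grip_depth gives the robot as it stands.
- The arm moves only by the shell command python3 -m jog 'ROWS' [FORCE]. ROWS is JSON, a list of rows, each an object of numbers: "rx", "ry", "rz": the turn, a rotation vector about the tool's x, y, z in degrees; "tx", "ty", "tz": the shift along the tool's x, y, z in mm; "hand": the opening, from -1 (shut) to 1 (fully open). A call has 1 to 10 rows; each row shifts and turns the commanded pose from where the row before left it, along the tool's axes as they then stand; what a row does not reach is not made up. A row lasts 1/10 s, in which the tool goes at most 50 mm and 8.59 degrees, less where a joint would pass 70% of its speed; a pose out of reach is approached as far as the arm can. A call is refused whole if a number of a shift passes 50 or a number of a turn 8.59, either way. A call with a gripper value outside its range is refused whole. The fingers move at their own pace and stop on an object; FORCE is the grip in N (left out, the last holds). Time passes only in rows, so rows that do not move let the fingers close. It gives the time, the measured TCP pose, the force and the opening at its end, in the units of the state.
- sense(): the state, without advancing time (a new reading comes with each control period).
- read_camera(name): name is "scene" or "top" or "wrist"; returns (picture, depth): 384x512x3 uint8, red, green, blue; 384x512 float32, m along the optical axis (not along the pixel's ray), 0 where there is no reading.
- camera_params(name): a dict with "vfov" (degrees; the focal length in pixels is half the picture's height over the tangent of half this angle, whatever the lens; pixels are square), "cx", "cy" (the principal point, pixels), "world_to_cam" (4x4, takes a point from world to camera coordinates). Camera axes: x right, y down, z forward; pixel columns grow to the right and rows downward; lengths in m; the calibration is good to about 2 mm. A picture is of the moment at which its call begins: read the wrist's pose just before it. camera_params takes no time and is no camera call; for the wrist camera it gives the pose at the moment of the call.
- finish_job(): hands the job in, once; it reports no verdict.
The state is a dict: "t": time; "joint_pos": joint angles; "qd": joint speeds; "joint_efforts": joint torques, N m; "tcp_pos": TCP position; "ee_rot": TCP orientation; "force": force on the tool from outside, world axes, zero at the start; "torque": the same for the moment, N m; "width": finger opening in m.
Only numpy, scipy, OpenCV 4.12 (cv2) and the standard library are available. Lean on these libraries where they do the work, as an engineer would, in place of code of your own. Each camera call takes 0.05 s, during which the arm holds its last target. There are 200 camera calls.

## Task

Release the last closed lid clamp of the pressure pot: loosen its wing nut (counter-clockwise seen from above, leaving it on the bolt) until its foot clears the lip of the slotted lug, then swing the hinged bolt out of the slot and all the way down until it lies on its rest bar. Be gentle: do not force the bolt against the lug or the rest, do not let it slam, and leave the other things on the table alone.

Things in the scene. Friction and masses are not known exactly. Their poses are not given: they have to be found in the camera images.
- pot: Aluminium pressure pot, fixed. Origin: centre of underside; z up; its -x axis points from the pot's axis to the one closed clamp. Lid rim 142 mm high, out to 122 mm from the axis; dome to 155 mm within 98 mm of the axis; valve, black knob on it to 184 mm. Two other clamps, 137 degrees to either side, already lie swung out: leave them. Black side handles 98 mm high, at right angles to the clamp.
- lug: Slotted lug of the closed clamp, on the lid; origin and axes are the pot's. Seat 150 mm high, 40 mm wide, 116 to 162 mm out from the pot's axis; slot 12 mm wide, open outwards. A lip 2 to 4.5 mm high (unmeasured, differs each time) stands 160 to 162 mm out, on both sides of the slot's mouth, and catches the nut's foot. More than 25 N between bolt or nut and lug is a fault.
- slot_seat (a point): Point on the seat's plane (150 mm high) in the slot, where the closed bolt's axis passes, 150 mm out from the pot's axis; axes are the pot's. The nut's foot must be 3.4 mm (lowest lip) to 5.8 mm (highest lip) above this plane to pass over the lip freely as the bolt tilts; up to 1.5 mm short of that it wedges on the lip, and must be loosened further.
- eyebolt: Steel hinged bolt, 8 mm thick, 73 mm long from the pin, carries the wing nut. Origin: hinge pin, 150 mm out from the pot's axis, 100 mm high; z along the bolt (up when closed), -x outwards, y along the pin. Swings outwards only, about its -y axis, from upright to past level. Stiff hinge (0.09 N m): it stays where it is left and takes at most 3 N at the nut to move.
- clevis: Bracket holding the hinge pin (origin on the pin, axes as the pot's). Carries a bent steel rest: a cross bar 8 mm thick, 36 mm long, 44 mm from the pin, that the swung-out bolt comes to lie on. The rest's angle is unmeasured: the bolt meets it 1.19 to 1.71 rad from upright. More than 20 N between bolt and rest is a fault.
- wing_mid (a point): Mid wing nut, on the bolt's axis, 21 mm above the foot's underside (foot a plate 18 x 26 mm; hub 17 mm wide up to 11 mm below here). Two flat ears, 9 mm thick, along y, 52 mm over both, 11 mm below to 12 mm above here; z the bolt's axis. Starts 71.2 to 72.0 mm from the pin. Anticlockwise loosens: rises 1.6 mm per rad, friction 0.15 N m; end stop 5 rad from tight keeps it on the bolt.
- bowl: Bystander: steel bowl, 130 mm across, 55 mm high. Origin: centre of the underside.
- jar: Bystander: glass jar, white cap, 60 mm across, 85 mm high. Origin: centre of the underside.
- spatula: Bystander: steel spatula with wooden handle, 240 mm long, lying flat. Origin at its underside.

How it is judged:
By the outcome, as a careful person would: the job done as asked, in the order asked, and still so for the second after the job is handed in, with the robot touching nothing.
It also fails if it takes over 72 s, if anything falls off the work surface, if the arm or the gripper's body presses on something with over 40 N, if the wrist force passes 120 N, or if a joint passes its speed limit or range.

## Working session

There is one attempt and no reset: what is moved stays moved. The work goes in short steps, Python scripts to look and compute and a shell command to move; the robot and the scene stay as the last step left them, time stands still between calls to the robot, and variables do not carry over. Pictures are saved under pics/ and viewed, about 8 in all and at most 12, crops included, and the job is handed in when it is done.

```bash
ls; mkdir -p pics
python3 - <<'E'
from plant import *
import cv2,numpy as np
print(sense(),grip_depth)
for n in("scene","top"):
    p=camera_params(n);print(n,p)
    im,d=read_camera(n);np.savez(f"pics/{n}0.npz",im=im,d=d)
    cv2.imwrite(f"pics/{n}0.png",im[:,:,::-1])
E
```

```text
pics
{'t': 0.0, 'joint_pos': array([ 1.03899305e+00,  5.33860950e-02,  1.61430023e+00, -2.42659122e-05,
        1.47596680e+00, -1.18984278e-01]), 'qd': array([-2.19825460e-03,  7.04946498e-04, -6.23118273e-05, -2.70224467e-04,
        1.63923605e-03, -1.05800067e-03]), 'joint_efforts': array([ 1.83887758e-03, -3.93686271e+01, -3.70175743e+01,  1.94033910e-04,
        7.10450069e-03, -1.39820656e-05]), 'tcp_pos': array([0.25042715, 0.57196126, 0.23004115]), 'ee_rot': array([ 2.62877787,  1.71849944, -0.00288244]), 'force': array([ 0.32538028, -0.90908995, -0.46836942]), 'torque': array([ 0.00740199, -0.00332157,  0.00706157]), 'width': 0.0853955819710269} 0.0187
scene {'vfov': 48.95635527665185, 'cx': 261.3372968375653, 'cy': 189.1044229876721, 'world_to_cam': array([[-0.60114355,  0.79912707,  0.00472892,  0.33321622],
       [ 0.64844352,  0.49123325, -0.58155901, -0.27383737],
       [-0.46706255, -0.34653401, -0.81349047,  1.66868545],
       [ 0.        ,  0.        ,  0.        ,  1.        ]])}
top {'vfov': 57.15719959543631, 'cx': 254.80596909313945, 'cy': 193.6981530562467, 'world_to_cam': array([[-0.01787813, -0.99973978, -0.01416829, -0.00354159],
       [-0.9817768 ,  0.0202348 , -0.18895732,  0.56268584],
       [ 0.18919484,  0.0105319 , -0.98188308,  1.12076926],
       [ 0.        ,  0.        ,  0.        ,  1.        ]])}
```

View pics/scene0.png

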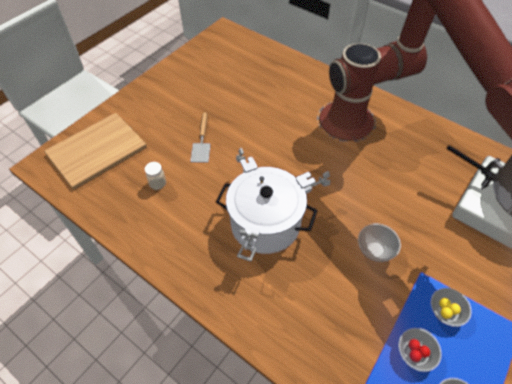

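View pics/top0.png

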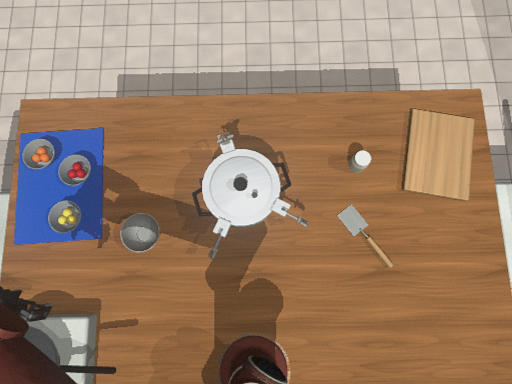

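The scene view shows the pot at about (266,205) and the closed clamp at (246,245). In the top view the pot is at (241,187) and the clamp at (226,140), on the side away from the robot. Next I'll fit the pot from depth.

```bash
cat > h.py <<'E'
import numpy as np
from plant import *
def cloud(p,d):
    h,w=d.shape;f=h/2/np.tan(np.radians(p["vfov"]/2))
    v,u=np.mgrid[:h,:w]
    P=np.stack([(u-p["cx"])/f*d,(v-p["cy"])/f*d,d],-1)
    T=np.linalg.inv(p["world_to_cam"]);W=P@T[:3,:3].T+T[:3,3];W[d==0]=np.nan
    return W
def proj(p,X,h=384):
    f=h/2/np.tan(np.radians(p["vfov"]/2));X=np.atleast_2d(X)
    c=X@p["world_to_cam"][:3,:3].T+p["world_to_cam"][:3,3]
    return np.stack([c[:,0]/c[:,2]*f+p["cx"],c[:,1]/c[:,2]*f+p["cy"]],1)
E
python3 - <<'E'
from h import *
from scipy.optimize import least_squares
for n,box in(("top",(140,240,190,295)),("scene",(160,250,220,315))):
    z=np.load(f"pics/{n}0.npz");W=cloud(camera_params(n),z["d"])[box[0]:box[1],box[2]:box[3]].reshape(-1,3)
    W=W[~np.isnan(W[:,0])]
    L=W[(W[:,2]>.136)&(W[:,2]<.146)]
    c=np.median(L[:,:2],0)
    # maximise: rim annulus 98..122 -> fit circle to outer boundary via angular bins
    for _ in range(15):
        r=L[:,:2]-c;a=np.arctan2(r[:,1],r[:,0]);R=np.hypot(*r.T);B=[]
        for k in range(48):
            m=(np.floor((a+np.pi)/(2*np.pi)*48)==k)&(R<.127)
            if m.sum()>2:B.append(L[m][np.argmax(R[m]),:2])
        B=np.array(B);s=least_squares(lambda q:np.hypot(*(B-q[:2]).T)-q[2],[*c,.12],loss="soft_l1",f_scale=.002).x;c=s[:2]
    print(n,"centre",s,len(L))
    H=W[(W[:,2]>.145)&(np.hypot(*(W[:,:2]-c).T)>.118)&(np.hypot(*(W[:,:2]-c).T)<.19)]
    a=np.degrees(np.arctan2(*(H[:,:2]-c).T[::-1]));R=np.hypot(*(H[:,:2]-c).T)
    o=np.argsort(a);
    for i in o[::max(1,len(o)//60)]:print(np.round(a[i]),np.round(R[i],3),np.round(H[i,2],3),end="; ")
    print()
E
```

```text
top centre [0.57053836 0.02895196 0.12041375] 1621
-180.0 0.118 0.146; -128.0 0.13 0.147; -127.0 0.15 0.149; -127.0 0.152 0.15; -126.0 0.129 0.154; -125.0 0.12 0.153; -124.0 0.145 0.152; -124.0 0.119 0.15; -123.0 0.161 0.148; -122.0 0.159 0.152; -122.0 0.127 0.153; -120.0 0.139 0.154; -119.0 0.137 0.152; -118.0 0.122 0.15; -117.0 0.121 0.157; -116.0 0.157 0.151; -116.0 0.147 0.151; -115.0 0.149 0.146; -114.0 0.132 0.15; -114.0 0.16 0.153; -113.0 0.134 0.154; -112.0 0.136 0.153; -111.0 0.126 0.15; -0.0 0.118 0.145; 10.0 0.14 0.156; 11.0 0.128 0.155; 12.0 0.134 0.15; 13.0 0.15 0.153; 14.0 0.152 0.15; 15.0 0.143 0.147; 16.0 0.145 0.155; 17.0 0.146 0.162; 18.0 0.141 0.151; 19.0 0.136 0.148; 20.0 0.138 0.154; 20.0 0.142 0.152; 21.0 0.136 0.153; 22.0 0.123 0.153; 23.0 0.127 0.154; 24.0 0.14 0.149; 24.0 0.149 0.185; 25.0 0.13 0.151; 26.0 0.12 0.151; 30.0 0.119 0.146; 115.0 0.12 0.146; 147.0 0.132 0.152; 148.0 0.162 0.153; 149.0 0.13 0.153; 150.0 0.157 0.154; 150.0 0.142 0.151; 151.0 0.145 0.152; 151.0 0.154 0.152; 152.0 0.126 0.151; 153.0 0.122 0.15; 154.0 0.141 0.152; 155.0 0.133 0.153; 15
[... 682 characters left out ...]
0.147; 14.0 0.152 0.183; 14.0 0.163 0.156; 15.0 0.16 0.147; 15.0 0.156 0.153; 16.0 0.155 0.159; 17.0 0.121 0.15; 18.0 0.149 0.175; 19.0 0.122 0.148; 19.0 0.152 0.158; 20.0 0.161 0.148; 21.0 0.118 0.149; 22.0 0.151 0.177; 22.0 0.147 0.182; 23.0 0.153 0.182; 24.0 0.127 0.148; 24.0 0.153 0.184; 25.0 0.15 0.151; 25.0 0.155 0.149; 26.0 0.153 0.173; 27.0 0.153 0.18; 147.0 0.121 0.146; 148.0 0.158 0.151; 148.0 0.146 0.15; 149.0 0.15 0.151; 150.0 0.137 0.149; 151.0 0.139 0.15; 152.0 0.151 0.146; 152.0 0.152 0.149; 154.0 0.125 0.149; 156.0 0.121 0.147; 157.0 0.126 0.146; 158.0 0.145 0.152; 159.0 0.128 0.151; 160.0 0.126 0.15; 161.0 0.143 0.151; 162.0 0.157 0.148; 163.0 0.135 0.147; 163.0 0.153 0.146;
```

```bash
R='{"tx":-16.8,"ty":38.9}'; python3 -m jog '[{"tx":-16.8,"ty":38.9},{"tx":-16.8,"ty":38.9},{"tx":-16.8,"ty":38.9},{"tx":-16.8,"ty":38.9},{"tx":-16.8,"ty":38.9},{"tx":-16.8,"ty":38.9},{"tx":-16.8,"ty":38.9},{"tx":-16.8,"ty":38.9}]'; python3 -m jog '[{"tx":-16.8,"ty":38.9},{"tx":-16.8,"ty":38.9},{"tx":-16.8,"ty":38.9},{"tx":-16.8,"ty":38.9},{"tx":-16.8,"ty":38.9},{"tx":-16.8,"ty":38.9},{"tx":-16.8,"ty":38.9},{"tx":-16.8,"ty":38.9}]'
python3 -m jog '[{"rz":8.4},{"rz":8.4},{"rz":8.4},{"rz":8.4},{"rz":8.4},{"rz":8.4},{"rz":8.4},{"rz":8.4},{"rz":8.4}]'
python3 -m jog '[{"rz":8.4},{"rz":8.4},{"rz":8.4},{"rz":8.4},{"rz":8.4},{"rz":8.4},{"rz":8.4},{"rz":8.4},{"rz":8.4}]'
python3 -m jog '[{"rz":8.4},{"rz":8.4},{"rz":8.4},{"rz":8.4},{"rz":8.4},{"rz":8.4},{"rz":8.4},{"rz":8.4},{"rz":8.4}]'
python3 - <<'E'
from h import *
import cv2
s=sense();print(s["joint_pos"],s["tcp_pos"],s["ee_rot"])
p=camera_params("wrist");im,d=read_camera("wrist");np.savez("pics/w1.npz",im=im,d=d,**p)
cv2.imwrite("pics/w1.png",im[:,:,::-1])
W=cloud(p,d);c=np.array([.571,.0293]);r=W[...,:2]-c
a=np.radians(18);o=np.array([np.cos(a),np.sin(a)]);R=r@o;t=r@np.array([-o[1],o[0]])
m=(W[...,2]>.17)&(abs(R-.15)<.03)&(abs(t)<.05)
Q=W[m];print(m.sum());print(Q.mean(0),np.median(Q[:,2]),Q.max(0),Q.min(0))
if m.sum()>20:
    top=Q[Q[:,2]>np.percentile(Q[:,2],90)-.006];u,S,v=np.linalg.svd(top[:,:2]-top[:,:2].mean(0));print("top",len(top),top.mean(0),(top[:,:2].min(0)+top[:,:2].max(0))/2,np.degrees(np.arctan2(v[0,1],v[0,0])))
E
```

```text
[ 1.03898479e+00  5.32664617e-02  1.61416909e+00  5.08589546e-06
  1.47604476e+00 -1.19018701e-01] [0.2504431  0.57199439 0.23019369] [ 2.62884413  1.71858657 -0.00265976]
0validation failed for argument at $[0]...
validation failed for argument at $[0]...
validation failed for argument at $[0]...
validation failed for argument at $[0]...
validation failed for argument at $[0]...
<stdin>:9: RuntimeWarning: Mean of empty slice.
  ret = um.true_divide(
  return _methods._mean(a, axis=axis, dtype=dtype,
  ret = ret.dtype.type(ret / rcount)
Traceback (most recent call last):
ValueError: zero-size array to reduction operation maximum which has no identity
```

```bash
python3 -m jog '[{"tx":-16.8,"ty":38.9,"tz":0,"rx":0,"ry":0,"rz":0,"hand":1}]'; python3 -m jog --help | head -20
```

```text
t: 0.25
tcp_pos: [0.2775, 0.543, 0.2306]
ee_rot: [-2.624, -1.725, 0.002]
force: [0.7, -0.1, -0.2]
width: 0.0851invalid input: not JSON, or not a number
```

```bash
python3 -m jog '[{"tx":-16.8,"ty":38.9,"tz":0,"rx":0,"ry":0,"rz":0,"hand":1},{"tx":-16.8,"ty":38.9,"tz":0,"rx":0,"ry":0,"rz":0,"hand":1},{"tx":-16.8,"ty":38.9,"tz":0,"rx":0,"ry":0,"rz":0,"hand":1},{"tx":-16.8,"ty":38.9,"tz":0,"rx":0,"ry":0,"rz":0,"hand":1},{"tx":-16.8,"ty":38.9,"tz":0,"rx":0,"ry":0,"rz":0,"hand":1},{"tx":-16.8,"ty":38.9,"tz":0,"rx":0,"ry":0,"rz":0,"hand":1},{"tx":-16.8,"ty":38.9,"tz":0,"rx":0,"ry":0,"rz":0,"hand":1},{"tx":-16.8,"ty":38.9,"tz":0,"rx":0,"ry":0,"rz":0,"hand":1}]'; python3 -m jog '[{"tx":-16.8,"ty":38.9,"tz":0,"rx":0,"ry":0,"rz":0,"hand":1},{"tx":-16.8,"ty":38.9,"tz":0,"rx":0,"ry":0,"rz":0,"hand":1},{"tx":-16.8,"ty":38.9,"tz":0,"rx":0,"ry":0,"rz":0,"hand":1},{"tx":-16.8,"ty":38.9,"tz":0,"rx":0,"ry":0,"rz":0,"hand":1},{"tx":-16.8,"ty":38.9,"tz":0,"rx":0,"ry":0,"rz":0,"hand":1},{"tx":-16.8,"ty":38.9,"tz":0,"rx":0,"ry":0,"rz":0,"hand":1},{"tx":-16.8,"ty":38.9,"tz":0,"rx":0,"ry":0,"rz":0,"hand":1}]'
python3 -m jog '[{"tx":0,"ty":0,"tz":0,"rx":0,"ry":0,"rz":8.4,"hand":1},{"tx":0,"ty":0,"tz":0,"rx":0,"ry":0,"rz":8.4,"hand":1},{"tx":0,"ty":0,"tz":0,"rx":0,"ry":0,"rz":8.4,"hand":1},{"tx":0,"ty":0,"tz":0,"rx":0,"ry":0,"rz":8.4,"hand":1},{"tx":0,"ty":0,"tz":0,"rx":0,"ry":0,"rz":8.4,"hand":1},{"tx":0,"ty":0,"tz":0,"rx":0,"ry":0,"rz":8.4,"hand":1},{"tx":0,"ty":0,"tz":0,"rx":0,"ry":0,"rz":8.4,"hand":1},{"tx":0,"ty":0,"tz":0,"rx":0,"ry":0,"rz":8.4,"hand":1},{"tx":0,"ty":0,"tz":0,"rx":0,"ry":0,"rz":8.4,"hand":1}]'
python3 -m jog '[{"tx":0,"ty":0,"tz":0,"rx":0,"ry":0,"rz":8.4,"hand":1},{"tx":0,"ty":0,"tz":0,"rx":0,"ry":0,"rz":8.4,"hand":1},{"tx":0,"ty":0,"tz":0,"rx":0,"ry":0,"rz":8.4,"hand":1},{"tx":0,"ty":0,"tz":0,"rx":0,"ry":0,"rz":8.4,"hand":1},{"tx":0,"ty":0,"tz":0,"rx":0,"ry":0,"rz":8.4,"hand":1},{"tx":0,"ty":0,"tz":0,"rx":0,"ry":0,"rz":8.4,"hand":1},{"tx":0,"ty":0,"tz":0,"rx":0,"ry":0,"rz":8.4,"hand":1},{"tx":0,"ty":0,"tz":0,"rx":0,"ry":0,"rz":8.4,"hand":1},{"tx":0,"ty":0,"tz":0,"rx":0,"ry":0,"rz":8.4,"hand":1}]'
python3 -m jog '[{"tx":0,"ty":0,"tz":0,"rx":0,"ry":0,"rz":8.4,"hand":1},{"tx":0,"ty":0,"tz":0,"rx":0,"ry":0,"rz":8.4,"hand":1},{"tx":0,"ty":0,"tz":0,"rx":0,"ry":0,"rz":8.4,"hand":1},{"tx":0,"ty":0,"tz":0,"rx":0,"ry":0,"rz":8.4,"hand":1},{"tx":0,"ty":0,"tz":0,"rx":0,"ry":0,"rz":8.4,"hand":1},{"tx":0,"ty":0,"tz":0,"rx":0,"ry":0,"rz":8.4,"hand":1},{"tx":0,"ty":0,"tz":0,"rx":0,"ry":0,"rz":8.4,"hand":1},{"tx":0,"ty":0,"tz":0,"rx":0,"ry":0,"rz":8.4,"hand":1},{"tx":0,"ty":0,"tz":0,"rx":0,"ry":0,"rz":8.4,"hand":1}]'
cat > look.py <<'E'
import sys,cv2
from h import *
tag=sys.argv[1]
s=sense();print(s["t"],s["joint_pos"].round(3),s["tcp_pos"].round(4),s["ee_rot"].round(3))
p=camera_params("wrist");im,d=read_camera("wrist");np.savez(f"pics/{tag}.npz",im=im,d=d)
cv2.imwrite(f"pics/{tag}.png",im[:,:,::-1])
W=cloud(p,d);c=np.array([.571,.0293]);r=W[...,:2]-c
a=np.radians(18);o=np.array([np.cos(a),np.sin(a)]);R=r@o;t=r@np.array([-o[1],o[0]])
m=(W[...,2]>.17)&(W[...,2]<.2)&(abs(R-.15)<.03)&(abs(t)<.05)
Q=W[m];print(m.sum())
if m.sum()>20:
    top=Q[Q[:,2]>np.percentile(Q[:,2],90)-.006];u,S,v=np.linalg.svd(top[:,:2]-top[:,:2].mean(0))
    print("top",len(top),top.mean(0),np.percentile(top[:,2],[5,50,95]),np.degrees(np.arctan2(v[0,1],v[0,0])))
    print("pot",proj(p,[*(c+.15*o),.1836]),"Rt",R[m].mean(),t[m].min(),t[m].max())
E
python3 look.py w1
```

```text
t: 1.05
tcp_pos: [0.5115, 0.292, 0.231]
ee_rot: [-2.629, -1.719, 0.001]
force: [1.2, 0.9, 0.2]
width: 0.0857
t: 1.75
tcp_pos: [0.7138, 0.0751, 0.2307]
ee_rot: [-2.629, -1.719, 0.001]
force: [0.1, 0.2, 0.3]
width: 0.0853
t: 2.65
tcp_pos: [0.7127, 0.0766, 0.2306]
ee_rot: [3.13, -0.263, -0.002]
force: [0.5, -0.2, 0.3]
width: 0.0855
t: 3.55
tcp_pos: [0.7127, 0.0766, 0.2306]
ee_rot: [2.312, -2.126, -0.001]
force: [0.3, -0.2, -0.8]
width: 0.0858
t: 4.45
tcp_pos: [0.7127, 0.0766, 0.2306]
ee_rot: [0.524, -3.097, -0.0]
force: [0.6, 0.2, 1.2]
width: 0.0856
4.45 [ 0.003  0.265  1.377 -0.     1.5    2.81 ] [0.7127 0.0766 0.2306] [ 0.524 -3.097 -0.   ]
769
top 611 [0.71488831 0.0722038  0.18153464] [0.1785667  0.18165793 0.18383736] 112.16044374277112
pot [[257.40126689 215.24464144]] Rt 0.15003621411818954 -0.028015640429454206 0.024840787910665803
```

View pics/w1.png

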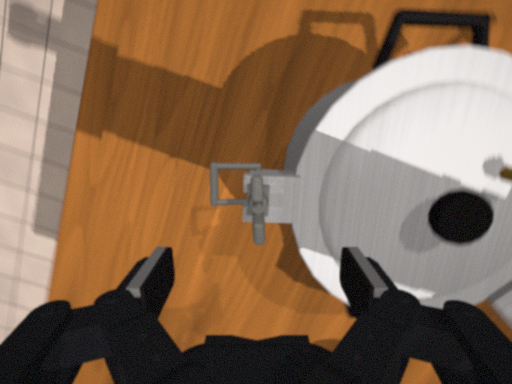

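The wrist view shows the wing nut at about (258,207), with its ears nearly vertical in the image, the rest bar frame at (235,185) and the lug to the right. I'll refine the nut's centre from this picture.

Run:
```python
from h import *
import cv2
p=camera_params("wrist");z=np.load("pics/w1.npz");W=cloud(p,z["d"])
T=np.linalg.inv(p["world_to_cam"]);print("cam",T[:3,3],"fwd",T[:3,2])
c=np.array([.571,.0293]);a=np.radians(18);o=np.array([np.cos(a),np.sin(a)]);q=np.array([-o[1],o[0]])
r=W[...,:2]-c;R=r@o;t=r@q
for v in range(166,250,4):
    m=(W[v,:,2]>.165)&(W[v,:,2]<.2)&(abs(R[v]-.15)<.03)
    u=np.where(m)[0]
    if len(u):print(v,u.min(),u.max(),"R",R[v,m].mean().round(4),"t",t[v,m].mean().round(4),"z",W[v,m,2].mean().round(4))
# lug: seat points
m=(W[...,2]>.146)&(W[...,2]<.1535)&(R>.124)&(R<.165)&(abs(t)<.03)
print("lug R",np.percentile(R[m],[1,99]),"t",np.percentile(t[m],[1,50,99]))
X=t[m];Y=R[m]
for lo in np.arange(.124,.146,.005):
    k=(Y>lo)&(Y<lo+.005);print(lo.round(3),np.percentile(X[k],[2,98]).round(4))
for e,h in((-.026,.1836),(.026,.1836)):
    for rr in(.1455,.1545):print(proj(p,[*(c+rr*o+e*q),h]))
cr=cv2.resize(z["im"][150:260,200:320,::-1],None,fx=5,fy=5,interpolation=cv2.INTER_CUBIC)
cv2.imwrite("pics/w1c.png",cr)
```

```text
cam [0.73804849 0.00693582 0.37310192] fwd [-0.0970405  0.2798966 -0.9551131]
178 250 261 R 0.1518 t -0.0262 z 0.1795
182 250 262 R 0.1514 t -0.0237 z 0.181
186 250 262 R 0.1513 t -0.0209 z 0.1812
190 250 262 R 0.1513 t -0.0182 z 0.182
194 251 262 R 0.1509 t -0.0155 z 0.1825
198 251 263 R 0.1505 t -0.0127 z 0.183
202 253 261 R 0.1504 t -0.009 z 0.1807
206 253 262 R 0.1499 t -0.0032 z 0.1729
210 253 262 R 0.1499 t -0.0001 z 0.1731
214 253 263 R 0.1494 t 0.0043 z 0.1697
218 253 262 R 0.1498 t 0.0054 z 0.1753
222 253 264 R 0.1492 t 0.0067 z 0.18
226 253 264 R 0.149 t 0.0087 z 0.1827
230 253 264 R 0.149 t 0.0118 z 0.1828
234 253 264 R 0.1489 t 0.0153 z 0.182
238 253 264 R 0.1488 t 0.019 z 0.1811
242 254 264 R 0.1484 t 0.0225 z 0.1805
lug R [0.12426457 0.16164215] t [-0.02115066 -0.00319586  0.01874244]
0.124 [-0.0206  0.0182]
0.129 [-0.021   0.0183]
0.134 [-0.021   0.0185]
0.139 [-0.021   0.0181]
0.144 [-0.0212  0.0143]
[[264.60295313 179.88202833]]
[[251.48006286 179.67750564]]
[[262.87133095 248.19245918]]
[[250.70921646 248.01986993]]
```

View pics/w1c.png

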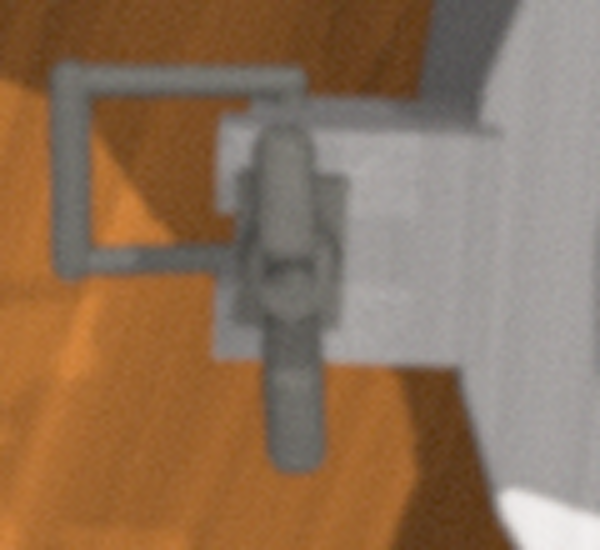

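```bash
python3 -m jog '[{"tx":-0.6,"ty":-2.6,"tz":0,"rx":0,"ry":0,"rz":-2.3,"hand":1},{"tx":0,"ty":0,"tz":20,"rx":0,"ry":0,"rz":0,"hand":0},{"tx":0,"ty":0,"tz":20,"rx":0,"ry":0,"rz":0,"hand":0},{"tx":0,"ty":0,"tz":17.6,"rx":0,"ry":0,"rz":0,"hand":-0.4},{"tx":0,"ty":0,"tz":10,"rx":0,"ry":0,"rz":0,"hand":-0.4},{"tx":0,"ty":0,"tz":0,"rx":0,"ry":0,"rz":0,"hand":-0.4},{"tx":0,"ty":0,"tz":0,"rx":0,"ry":0,"rz":0,"hand":-0.4}]' 20; python3 look.py w2
python3 - <<'E'
import cv2
i=cv2.imread("pics/w2.png");cv2.imwrite("pics/w2c.png",cv2.resize(i[150:384,150:370],None,fx=2.5,fy=2.5))
E
```

```text
t: 5.2
tcp_pos: [0.7147, 0.0743, 0.164]
ee_rot: [-0.596, 3.084, -0.0]
force: [-0.3, -0.2, 0.6]
width: 0.0256
5.2 [0.    0.311 1.434 0.    1.396 2.76 ] [0.7147 0.0743 0.164 ] [-0.596  3.084 -0.   ]
3565
top 845 [0.71784442 0.06973369 0.19382073] [0.18889113 0.19368747 0.1992772 ] -158.17423481298545
pot [[260.04513731 269.29689334]] Rt 0.15129657320393158 -0.027972063887937507 0.025377847063371872
```

View pics/w2c.png

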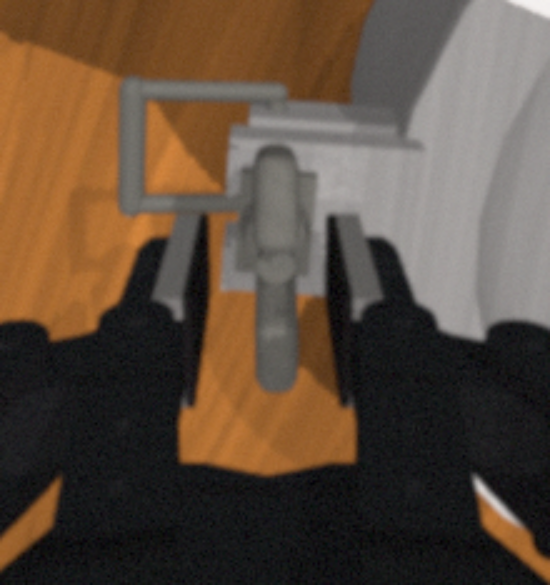

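The fingers straddle the ears with the pads at x≈205 and x≈330 in the crop. The ear sits at x≈275 and is well aligned, about 1 mm off centre at most. I'll close gently and read the force.

```bash
python3 -m jog '[{"tx":0.5,"ty":0,"tz":0,"rx":0,"ry":0,"rz":0,"hand":-0.7},{"tx":0,"ty":0,"tz":0,"rx":0,"ry":0,"rz":0,"hand":-0.75},{"tx":0,"ty":0,"tz":0,"rx":0,"ry":0,"rz":0,"hand":-0.8},{"tx":0,"ty":0,"tz":0,"rx":0,"ry":0,"rz":0,"hand":-0.85},{"tx":0,"ty":0,"tz":0,"rx":0,"ry":0,"rz":0,"hand":-1},{"tx":0,"ty":0,"tz":0,"rx":0,"ry":0,"rz":0,"hand":-1}]' 20; python3 -c "
from plant import *;s=sense();print(s['force'],s['torque'],s['width'])"
```

```text
t: 5.85
tcp_pos: [0.7143, 0.074, 0.1649]
ee_rot: [-0.595, 3.084, -0.001]
force: [-1.5, -1.1, 5.7]
width: 0.0086
[-1.52063391 -1.11160709  5.66168906] [-0.15448224  0.4800532   0.14112744] 0.008588321269008041
```

```bash
python3 -m jog '[{"tx":0,"ty":0,"tz":-0.3,"rx":0,"ry":0,"rz":-5,"hand":-1},{"tx":0,"ty":0,"tz":-0.2,"rx":0,"ry":0,"rz":-7,"hand":-1},{"tx":0,"ty":0,"tz":-0.2,"rx":0,"ry":0,"rz":-7,"hand":-1},{"tx":0,"ty":0,"tz":-0.2,"rx":0,"ry":0,"rz":-7,"hand":-1}]' ; python3 -c "
from plant import *;s=sense();print(s['force'],s['torque'],s['width'])"
python3 -m jog '[{"tx":0,"ty":0,"tz":-0.2,"rx":0,"ry":0,"rz":-7,"hand":-1},{"tx":0,"ty":0,"tz":-0.2,"rx":0,"ry":0,"rz":-7,"hand":-1},{"tx":0,"ty":0,"tz":-0.2,"rx":0,"ry":0,"rz":-7,"hand":-1}]' ; python3 -c "
from plant import *;s=sense();print(s['force'],s['torque'],s['width'])"
```

```text
t: 6.25
tcp_pos: [0.7139, 0.0739, 0.1655]
ee_rot: [1.28, -2.869, 0.0]
force: [-3.4, -1.8, 5.3]
width: 0.0084
[-3.36456755 -1.7831499   5.31459133] [-0.24343498  0.71579647 -0.15783211] 0.008353147159598248
t: 6.55
tcp_pos: [0.7137, 0.0736, 0.166]
ee_rot: [1.781, -2.587, 0.0]
force: [-4.3, -1.8, 6.0]
width: 0.0082
[-4.27878015 -1.78299458  5.97969814] [-0.33850714  0.80916216 -0.1697283 ] 0.008222560506959976
```

```bash
python3 -m jog '[{"tx":0.6,"ty":0.5,"tz":-0.1,"rx":0,"ry":0,"rz":-7,"hand":-1},{"tx":0,"ty":0,"tz":-0.2,"rx":0,"ry":0,"rz":-8,"hand":-1},{"tx":0,"ty":0,"tz":-0.2,"rx":0,"ry":0,"rz":-8,"hand":-1},{"tx":0,"ty":0,"tz":-0.2,"rx":0,"ry":0,"rz":-8,"hand":-1},{"tx":0,"ty":0,"tz":-0.2,"rx":0,"ry":0,"rz":-8,"hand":-1}]' ; python3 -c "
from plant import *;s=sense();print(s['force'],s['torque'],s['width'])"
python3 -m jog '[{"tx":0,"ty":0,"tz":-0.2,"rx":0,"ry":0,"rz":-8,"hand":-1},{"tx":0,"ty":0,"tz":-0.2,"rx":0,"ry":0,"rz":-8,"hand":-1},{"tx":0,"ty":0,"tz":-0.2,"rx":0,"ry":0,"rz":-8,"hand":-1},{"tx":0,"ty":0,"tz":-0.2,"rx":0,"ry":0,"rz":-8,"hand":-1}]' ; python3 -c "
from plant import *;s=sense();print(s['force'],s['torque'],s['width'])"
```

```text
t: 7.05
tcp_pos: [0.7135, 0.073, 0.1672]
ee_rot: [2.543, -1.843, 0.002]
force: [-1.1, -3.3, 6.2]
width: 0.0086
[-1.09090108 -3.3240954   6.24251085] [-0.51068433  0.63423956 -0.1937092 ] 0.008640695330560133
t: 7.45
tcp_pos: [0.7137, 0.0725, 0.1681]
ee_rot: [2.952, -1.071, 0.003]
force: [-2.0, -3.4, 5.2]
width: 0.0082
[-1.99281173 -3.36141298  5.20081949] [-0.63767461  0.55080972 -0.15701636] 0.008248041160369077
```

```bash
python3 -m jog '[{"tx":0.2,"ty":0.6,"tz":-0.1,"rx":0,"ry":0,"rz":-8,"hand":-1},{"tx":0,"ty":0,"tz":-0.2,"rx":0,"ry":0,"rz":-8,"hand":-1},{"tx":0,"ty":0,"tz":-0.2,"rx":0,"ry":0,"rz":-8,"hand":-1},{"tx":0,"ty":0,"tz":-0.2,"rx":0,"ry":0,"rz":-8,"hand":-1},{"tx":0,"ty":0,"tz":-0.2,"rx":0,"ry":0,"rz":-8,"hand":-1},{"tx":0,"ty":0,"tz":-0.2,"rx":0,"ry":0,"rz":-8,"hand":-1}]' ; python3 -c "
from plant import *;s=sense();print(s['force'],s['torque'],s['width'])"
python3 -m jog '[{"tx":0,"ty":0,"tz":-0.2,"rx":0,"ry":0,"rz":-8,"hand":-1},{"tx":0,"ty":0,"tz":-0.2,"rx":0,"ry":0,"rz":-8,"hand":-1},{"tx":0,"ty":0,"tz":-0.2,"rx":0,"ry":0,"rz":-8,"hand":-1},{"tx":0,"ty":0,"tz":-0.2,"rx":0,"ry":0,"rz":-8,"hand":-1},{"tx":0,"ty":0,"tz":-0.2,"rx":0,"ry":0,"rz":-8,"hand":-1},{"tx":0,"ty":0,"tz":-0.2,"rx":0,"ry":0,"rz":-8,"hand":-1}]' ; python3 -c "
from plant import *;s=sense();print(s['force'],s['torque'],s['width'],s['tcp_pos'],s['joint_pos'])"
```

```text
t: 8.05
tcp_pos: [0.714, 0.072, 0.1694]
ee_rot: [3.132, 0.222, 0.004]
force: [-0.0, -3.8, 5.3]
width: 0.0083
[-0.02134782 -3.75384838  5.33327068] [-0.60033125  0.21247346 -0.16500128] 0.008301205144141361
t: 8.65
tcp_pos: [0.7143, 0.0722, 0.1708]
ee_rot: [2.77, 1.476, 0.004]
force: [0.6, -2.1, 5.0]
width: 0.0084
[ 0.58614723 -2.07785508  4.95981302] [-0.49295304 -0.03716567 -0.11607024] 0.008427770103121826 [0.71429565 0.07221338 0.17079683] [-0.00221482  0.30306859  1.43288892 -0.00146903  1.40202713 -0.98140031]
```

```bash
python3 -m jog '[{"tx":0,"ty":0,"tz":0,"rx":0,"ry":0,"rz":0,"hand":-0.5},{"tx":0,"ty":0,"tz":0,"rx":0,"ry":0,"rz":0,"hand":-0.3},{"tx":0,"ty":0,"tz":0,"rx":0,"ry":0,"rz":0,"hand":-0.3},{"tx":0,"ty":0,"tz":-20,"rx":0,"ry":0,"rz":0,"hand":-0.3},{"tx":0,"ty":0,"tz":-25,"rx":0,"ry":0,"rz":0,"hand":-0.3},{"tx":0,"ty":0,"tz":0,"rx":0,"ry":0,"rz":8,"hand":-1},{"tx":0,"ty":0,"tz":0,"rx":0,"ry":0,"rz":8,"hand":-1},{"tx":0,"ty":0,"tz":0,"rx":0,"ry":0,"rz":8,"hand":-1},{"tx":0,"ty":0,"tz":0,"rx":0,"ry":0,"rz":8,"hand":-1},{"tx":0,"ty":0,"tz":0,"rx":0,"ry":0,"rz":6,"hand":-1}]'
python3 -m jog '[{"tx":-22,"ty":-5,"tz":0,"rx":0,"ry":0,"rz":0,"hand":-1},{"tx":-22,"ty":-6,"tz":0,"rx":0,"ry":0,"rz":0,"hand":-1},{"tx":0,"ty":0,"tz":0,"rx":0,"ry":0,"rz":0,"hand":-1},{"tx":0,"ty":0,"tz":0,"rx":0,"ry":0,"rz":0,"hand":-1}]'
python3 look.py w3
```

```text
t: 9.65
tcp_pos: [0.7128, 0.0734, 0.2134]
ee_rot: [-3.105, -0.478, 0.002]
force: [-0.9, 0.0, -0.2]
width: 0.0004
t: 10.05
tcp_pos: [0.6677, 0.0703, 0.214]
ee_rot: [-3.104, -0.486, -0.0]
force: [-0.5, 0.2, -0.4]
width: -0.0002
10.05 [-0.006  0.17   1.515  0.     1.456 -0.317] [0.6677 0.0703 0.214 ] [-3.104 -0.486 -0.   ]
1045
top 732 [0.71164951 0.07613624 0.18738265] [0.18440253 0.18756378 0.18961586] -34.189056536141415
pot [[322.73563386 242.53714585]] Rt 0.14896084355247585 -0.02263925697980916 0.021270063497377315
```

View pics/w3.png

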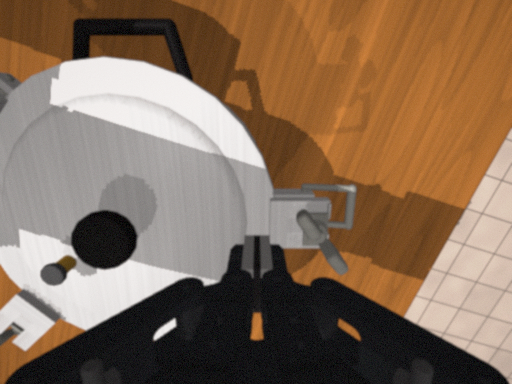

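The view shows the nut at (320,240) with its ears at 146°, as predicted, about 6 mm higher than before. The shut fingers at (257,255) sit inward of the ear. I'll lower behind the inner ear and push outward gently.

```bash
python3 -m jog '[{"tx":0,"ty":0,"tz":20,"rx":0,"ry":0,"rz":0,"hand":-1},{"tx":0,"ty":0,"tz":20,"rx":0,"ry":0,"rz":0,"hand":-1},{"tx":0,"ty":0,"tz":0,"rx":0,"ry":0,"rz":0,"hand":-1}]'
python3 -m jog '[{"tx":3,"ty":0,"tz":0,"rx":0,"ry":0,"rz":0,"hand":-1},{"tx":3,"ty":0,"tz":0,"rx":0,"ry":0,"rz":0,"hand":-1},{"tx":2,"ty":0,"tz":0,"rx":0,"ry":0,"rz":0,"hand":-1}]'
python3 -m jog '[{"tx":1.5,"ty":0,"tz":0,"rx":0,"ry":0,"rz":0,"hand":-1},{"tx":1.5,"ty":0,"tz":0,"rx":0,"ry":0,"rz":0,"hand":-1}]'
python3 -m jog '[{"tx":1.5,"ty":0,"tz":0,"rx":0,"ry":0,"rz":0,"hand":-1},{"tx":1.5,"ty":0,"tz":0,"rx":0,"ry":0,"rz":0,"hand":-1}]'
```

```text
t: 10.4
tcp_pos: [0.6664, 0.0702, 0.1702]
ee_rot: [-3.103, -0.486, 0.01]
force: [0.2, -0.3, -0.1]
width: -0.0001
t: 10.7
tcp_pos: [0.6768, 0.0727, 0.1759]
ee_rot: [3.103, 0.487, 0.004]
force: [-0.1, -0.2, -0.6]
width: -0.0004
t: 10.9
tcp_pos: [0.6787, 0.0736, 0.1749]
ee_rot: [3.103, 0.487, 0.001]
force: [-0.3, 0.2, 0.2]
width: 0.0003
t: 11.1
tcp_pos: [0.6812, 0.0743, 0.1745]
ee_rot: [3.103, 0.487, -0.0]
force: [-0.9, -0.7, 0.1]
width: 0.0
```

```bash
for i in 1; do python3 -m jog '[{"tx":1.5,"ty":0,"tz":0,"rx":0,"ry":0,"rz":0,"hand":-1},{"tx":1.5,"ty":0,"tz":0,"rx":0,"ry":0,"rz":0,"hand":-1}]'; 
python3 -m jog '[{"tx":1.5,"ty":0,"tz":0,"rx":0,"ry":0,"rz":0,"hand":-1},{"tx":1.5,"ty":0,"tz":0,"rx":0,"ry":0,"rz":0,"hand":-1}]'
python3 -m jog '[{"tx":1.5,"ty":0,"tz":0,"rx":0,"ry":0,"rz":0,"hand":-1},{"tx":1.5,"ty":0,"tz":0,"rx":0,"ry":0,"rz":0,"hand":-1}]'
python3 -m jog '[{"tx":1.5,"ty":0,"tz":0,"rx":0,"ry":0,"rz":0,"hand":-1},{"tx":1.5,"ty":0,"tz":0,"rx":0,"ry":0,"rz":0,"hand":-1}]'; done
```

```text
t: 11.3
tcp_pos: [0.6842, 0.0752, 0.1744]
ee_rot: [3.103, 0.487, 0.0]
force: [-0.5, -1.6, 0.9]
width: -0.0002
t: 11.5
tcp_pos: [0.6871, 0.0762, 0.1744]
ee_rot: [3.103, 0.487, 0.0]
force: [-1.8, -1.7, 1.9]
width: -0.0
t: 11.7
tcp_pos: [0.6899, 0.0772, 0.1743]
ee_rot: [3.103, 0.487, 0.0]
force: [-0.8, -2.5, 0.7]
width: 0.0004
t: 11.9
tcp_pos: [0.6928, 0.0781, 0.1743]
ee_rot: [3.103, 0.487, 0.0]
force: [-0.9, -0.8, 1.7]
width: -0.0004
```

```bash
python3 -m jog '[{"tx":2,"ty":0,"tz":0,"rx":0,"ry":0,"rz":0,"hand":-1},{"tx":2,"ty":0,"tz":0,"rx":0,"ry":0,"rz":0,"hand":-1},{"tx":2,"ty":0,"tz":0,"rx":0,"ry":0,"rz":0,"hand":-1}]'
python3 -m jog '[{"tx":2,"ty":0,"tz":0,"rx":0,"ry":0,"rz":0,"hand":-1},{"tx":2,"ty":0,"tz":0,"rx":0,"ry":0,"rz":0,"hand":-1},{"tx":2,"ty":0,"tz":0,"rx":0,"ry":0,"rz":0,"hand":-1}]'
python3 look.py w4;python3 - <<'E'
import cv2
i=cv2.imread("pics/w4.png");cv2.imwrite("pics/w4c.png",cv2.resize(i[130:330,180:400],None,fx=2.5,fy=2.5))
E
```

```text
t: 12.2
tcp_pos: [0.6985, 0.08, 0.1742]
ee_rot: [3.104, 0.487, 0.0]
force: [0.9, -0.8, 1.2]
width: 0.0001
t: 12.5
tcp_pos: [0.7041, 0.0818, 0.1741]
ee_rot: [-3.104, -0.487, 0.0]
force: [-1.0, -1.8, 1.8]
width: -0.0
12.5 [ 0.011  0.283  1.452 -0.     1.407 -0.301] [0.7041 0.0818 0.1741] [-3.104 -0.487  0.   ]
1854
top 515 [0.70192525 0.09204002 0.19547188] [0.19133132 0.19554295 0.19964142] 17.556030354682264
pot [[268.12696847 275.84842887]] Rt 0.15379901006132635 -0.010917650050230376 0.022047481694286806
```

View pics/w4c.png

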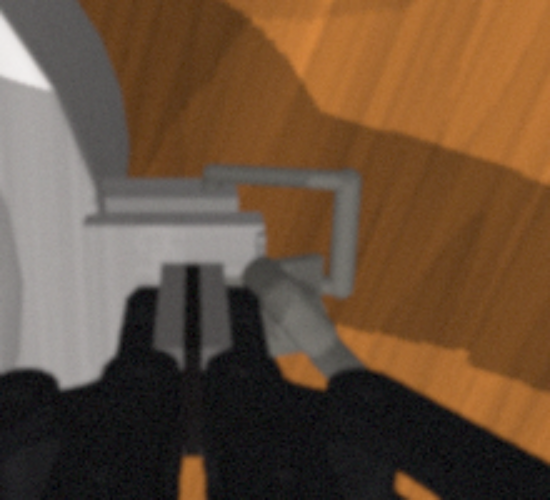

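The bolt is tilting out freely: the foot is past the lip at crop (300,270) and the force is under 2 N. I'll continue along the arc in small steps.

```bash
python3 -m jog '[{"tx":4,"ty":0,"tz":0.2,"rx":0,"ry":0,"rz":0,"hand":-1},{"tx":4,"ty":0,"tz":0.4,"rx":0,"ry":0,"rz":0,"hand":-1},{"tx":4,"ty":0,"tz":0.6,"rx":0,"ry":0,"rz":0,"hand":-1},{"tx":4,"ty":0,"tz":0.8,"rx":0,"ry":0,"rz":0,"hand":-1}]'
python3 -m jog '[{"tx":3.9,"ty":0,"tz":1,"rx":0,"ry":0,"rz":0,"hand":-1},{"tx":3.8,"ty":0,"tz":1.2,"rx":0,"ry":0,"rz":0,"hand":-1},{"tx":3.8,"ty":0,"tz":1.4,"rx":0,"ry":0,"rz":0,"hand":-1},{"tx":3.7,"ty":0,"tz":1.6,"rx":0,"ry":0,"rz":0,"hand":-1}]'
python3 -m jog '[{"tx":3.6,"ty":0,"tz":1.8,"rx":0,"ry":0,"rz":0,"hand":-1},{"tx":3.5,"ty":0,"tz":2,"rx":0,"ry":0,"rz":0,"hand":-1},{"tx":3.4,"ty":0,"tz":2.2,"rx":0,"ry":0,"rz":0,"hand":-1},{"tx":3.2,"ty":0,"tz":2.4,"rx":0,"ry":0,"rz":0,"hand":-1}]'
python3 -m jog '[{"tx":3.1,"ty":0,"tz":2.5,"rx":0,"ry":0,"rz":0,"hand":-1},{"tx":3,"ty":0,"tz":2.7,"rx":0,"ry":0,"rz":0,"hand":-1},{"tx":2.8,"ty":0,"tz":2.8,"rx":0,"ry":0,"rz":0,"hand":-1}]'
python3 look.py w5;python3 - <<'E'
import cv2
i=cv2.imread("pics/w5.png");cv2.imwrite("pics/w5c.png",cv2.resize(i[110:330,160:400],None,fx=2.3,fy=2.3))
E
```

```text
t: 12.95
tcp_pos: [0.7193, 0.087, 0.1717]
ee_rot: [-3.103, -0.488, 0.001]
force: [-1.0, -1.8, -0.3]
width: 0.0002
t: 13.35
tcp_pos: [0.7339, 0.0916, 0.1668]
ee_rot: [-3.103, -0.487, 0.0]
force: [-1.4, -0.5, -1.1]
width: -0.0001
t: 13.75
tcp_pos: [0.747, 0.0957, 0.1585]
ee_rot: [-3.103, -0.487, -0.0]
force: [-1.2, 0.4, -0.0]
width: -0.0001
t: 14.05
tcp_pos: [0.7554, 0.0984, 0.1504]
ee_rot: [-3.104, -0.487, -0.0]
force: [-0.9, -0.1, 0.2]
width: -0.0001
14.05 [ 0.032  0.419  1.323  0.     1.4   -0.28 ] [0.7554 0.0984 0.1504] [-3.104 -0.487 -0.   ]
221
top 212 [0.73043913 0.10240875 0.1975317 ] [0.1941732  0.19786695 0.19986193] -10.019315372248636
pot [[152.01109356 305.15563832]] Rt 0.17440109627704467 0.0019429349275758617 0.023996372658541737
```

View pics/w5c.png

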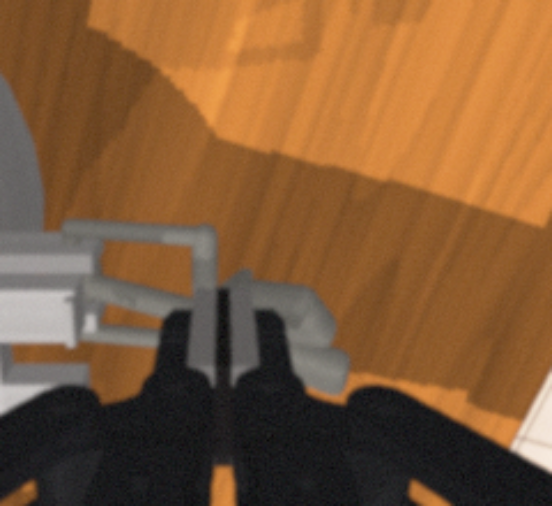

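The bolt is about 50° out with the fingers on its inner ear, and the cross bar is at crop (205,255). I'll measure the rest bar's angle from the first wrist depth picture.

Run:
```python
from h import *
p0=dict(camera_params("wrist"))
# wrist cam pose relative to tool is constant: rebuild for w1
from scipy.spatial.transform import Rotation as Ro
s=sense()
def M(x,r):
    T=np.eye(4);T[:3,:3]=Ro.from_rotvec(r).as_matrix();T[:3,3]=x;return T
X=p0["world_to_cam"]@M(s["tcp_pos"],s["ee_rot"])  # tool->cam
c=np.array([.571,.0293]);a=np.radians(18);o=np.array([np.cos(a),np.sin(a)]);q=np.array([-o[1],o[0]])
for n,x,r in(("w1",[.7127,.0766,.2306],[.524,-3.097,0]),("w3",[.6677,.0703,.2140],[-3.104,-.486,0]),("w5",[.7554,.0984,.1504],[-3.104,-.487,0])):
    p=dict(p0,world_to_cam=X@np.linalg.inv(M(x,r)));W=cloud(p,np.load(f"pics/{n}.npz")["d"])
    d=W[...,:2]-c;R=d@o;t=d@q+.0014;z=W[...,2]
    m=(R>.168)&(R<.205)&(abs(t)<.03)&(z>.06)&(z<.147)
    print(n,m.sum())
    for lo in np.arange(.168,.205,.004):
        k=m&(R>=lo)&(R<lo+.004);kk=k&(abs(t)<.012);
        print(" R",lo.round(3),k.sum(),np.percentile(z[k],[10,50,90]).round(4) if k.sum() else "", "mid",kk.sum(),np.percentile(z[kk],[10,50,90]).round(4) if kk.sum() else "")
```

```text
w1 574
 R 0.168 48 [0.1051 0.1062 0.1076] mid 0 
 R 0.172 54 [0.1061 0.1069 0.1078] mid 1 [0.1045 0.1045 0.1045]
 R 0.176 48 [0.107  0.1081 0.1092] mid 0 
 R 0.18 51 [0.1074 0.1086 0.1101] mid 1 [0.1086 0.1086 0.1086]
 R 0.184 129 [0.1086 0.1099 0.1113] mid 54 [0.1089 0.1099 0.1113]
 R 0.188 185 [0.1104 0.1113 0.1122] mid 107 [0.1104 0.1112 0.112 ]
 R 0.192 59 [0.1088 0.1104 0.1112] mid 33 [0.109  0.1102 0.1109]
 R 0.196 0  mid 0 
 R 0.2 0  mid 0 
 R 0.204 0  mid 0 
w3 639
 R 0.168 31 [0.1049 0.1062 0.1071] mid 0 
 R 0.172 49 [0.1057 0.1072 0.1078] mid 0 
 R 0.176 57 [0.1059 0.1073 0.1084] mid 0 
 R 0.18 59 [0.1068 0.1083 0.1093] mid 0 
 R 0.184 91 [0.107  0.1086 0.1098] mid 23 [0.107  0.1083 0.1099]
 R 0.188 234 [0.1091 0.1108 0.112 ] mid 131 [0.1092 0.1108 0.1122]
 R 0.192 118 [0.1097 0.1109 0.1119] mid 67 [0.1097 0.1109 0.1119]
 R 0.196 0  mid 0 
 R 0.2 0  mid 0 
 R 0.204 0  mid 0 
w5 1037
 R 0.168 152 [0.1044 0.1068 0.1157] mid 65 [0.1118 0.1146 0.1164]
 R 0.172 165 [0.1053 0.1076 0.1177] mid 67 [0.1141 0.1169 0.1183]
 R 0.176 126 [0.1064 0.1166 0.1204] mid 73 [0.1164 0.1193 0.1209]
 R 0.18 97 [0.107  0.11   0.1217] mid 48 [0.1179 0.1209 0.122 ]
 R 0.184 90 [0.1078 0.1098 0.1234] mid 37 [0.1194 0.1221 0.1238]
 R 0.188 181 [0.1089 0.1107 0.1119] mid 94 [0.1095 0.1109 0.1188]
 R 0.192 136 [0.1092 0.1106 0.1116] mid 65 [0.1094 0.1107 0.1117]
 R 0.196 24 [0.1276 0.1313 0.1333] mid 1 [0.1314 0.1314 0.1314]
 R 0.2 53 [0.1226 0.1413 0.1447] mid 0 
 R 0.204 13 [0.1227 0.1447 0.1463] mid 1 [0.1234 0.1234 0.1234]
```

The rest meets the bolt at about 70°, and the bolt is now at about 63°. Roughly 8 mm of arc remains, so I'll use small force-watched steps.

```bash
python3 -m jog '[{"tx":0.7,"ty":0,"tz":0.8,"rx":0,"ry":0,"rz":0,"hand":-1},{"tx":0.7,"ty":0,"tz":0.8,"rx":0,"ry":0,"rz":0,"hand":-1},{"tx":0.6,"ty":0,"tz":0.7,"rx":0,"ry":0,"rz":0,"hand":-1}]'
python3 -m jog '[{"tx":0.6,"ty":0,"tz":0.7,"rx":0,"ry":0,"rz":0,"hand":-1},{"tx":0,"ty":0,"tz":0,"rx":0,"ry":0,"rz":0,"hand":-1}]'
```

```text
t: 14.4
tcp_pos: [0.7571, 0.0989, 0.1484]
ee_rot: [-3.104, -0.487, -0.0]
force: [-0.3, -0.6, 1.0]
width: -0.0001
t: 14.6
tcp_pos: [0.7577, 0.0991, 0.1476]
ee_rot: [-3.104, -0.487, -0.0]
force: [-0.1, 0.5, 1.0]
width: 0.0003
```

```bash
python3 -m jog '[{"tx":0.6,"ty":0,"tz":0.8,"rx":0,"ry":0,"rz":0,"hand":-1},{"tx":0,"ty":0,"tz":0,"rx":0,"ry":0,"rz":0,"hand":-1}]'
```

```text
t: 14.8
tcp_pos: [0.7583, 0.0993, 0.1467]
ee_rot: [3.104, 0.487, 0.0]
force: [-0.9, -0.3, 0.1]
width: 0.0002
```

```bash
python3 -m jog '[{"tx":0.6,"ty":0,"tz":0.8,"rx":0,"ry":0,"rz":0,"hand":-1},{"tx":0,"ty":0,"tz":0,"rx":0,"ry":0,"rz":0,"hand":-1}]'
```

```text
t: 15.0
tcp_pos: [0.7589, 0.0995, 0.1459]
ee_rot: [-3.104, -0.487, -0.0]
force: [-0.8, 0.8, 1.4]
width: -0.0001
```

```bash
python3 -m jog '[{"tx":0.5,"ty":0,"tz":0.8,"rx":0,"ry":0,"rz":0,"hand":-1},{"tx":0,"ty":0,"tz":0,"rx":0,"ry":0,"rz":0,"hand":-1}]'; python3 -m jog '[{"tx":0.5,"ty":0,"tz":0.8,"rx":0,"ry":0,"rz":0,"hand":-1},{"tx":0,"ty":0,"tz":0,"rx":0,"ry":0,"rz":0,"hand":-1}]'
```

```text
t: 15.2
tcp_pos: [0.7593, 0.0997, 0.1451]
ee_rot: [-3.103, -0.487, -0.0]
force: [0.3, 0.4, 0.2]
width: 0.0002
t: 15.4
tcp_pos: [0.7598, 0.0998, 0.1443]
ee_rot: [-3.104, -0.487, -0.0]
force: [0.4, -0.6, -0.0]
width: -0.0
```

```bash
python3 -m jog '[{"tx":0.5,"ty":0,"tz":0.8,"rx":0,"ry":0,"rz":0,"hand":-1},{"tx":0,"ty":0,"tz":0,"rx":0,"ry":0,"rz":0,"hand":-1}]'
```

```text
t: 15.6
tcp_pos: [0.7603, 0.1, 0.1436]
ee_rot: [-3.104, -0.487, -0.0]
force: [0.5, -0.1, -0.0]
width: 0.0004
```

```bash
python3 -m jog '[{"tx":0.5,"ty":0,"tz":0.8,"rx":0,"ry":0,"rz":0,"hand":-1},{"tx":0,"ty":0,"tz":0,"rx":0,"ry":0,"rz":0,"hand":-1}]'
```

```text
t: 15.8
tcp_pos: [0.7608, 0.1001, 0.1427]
ee_rot: [3.104, 0.487, 0.0]
force: [0.7, 0.6, 0.8]
width: 0.0001
```

```bash
cat > ang.py <<'E'
import sys,cv2
from h import *
p=camera_params("wrist");im,d=read_camera("wrist");cv2.imwrite(f"pics/{sys.argv[1]}.png",im[:,:,::-1]);W=cloud(p,d)
c=np.array([.571,.0293]);a=np.radians(18);o=np.array([np.cos(a),np.sin(a)]);q=np.array([-o[1],o[0]])
e=W[...,:2]-c;R=e@o-.15;t=e@q+.0014;z=W[...,2]-.1
m=(R>.014)&(R<.038)&(abs(t)<.006)&(z>.0)&(z<.04)
k=np.polyfit(R[m],z[m],1);r=z[m]-np.polyval(k,R[m]);g=abs(r)<.003;k=np.polyfit(R[m][g],z[m][g],1)
print("n",m.sum(),"bolt deg from upright: slope",90-np.degrees(np.arctan(k[0])),"via pin",90-np.degrees(np.arctan(k[0]))if 0 else np.degrees(np.median(np.arctan2(R[m],z[m])+np.arcsin(.004/np.hypot(R[m],z[m])))))
b=(R>.036)&(R<.05)&(abs(t)<.017)&(abs(t)>.007)&(z>0)&(z<.02);print("bar top",np.median(z[b]) if b.sum() else None)
E
python3 ang.py w6
```

```text
n 404 bolt deg from upright: slope 69.43599112954374 via pin 70.45488937526872
bar top 0.010660977625718493
```

```bash
python3 -m jog '[{"tx":0.4,"ty":0,"tz":0.8,"rx":0,"ry":0,"rz":0,"hand":-1},{"tx":0,"ty":0,"tz":0,"rx":0,"ry":0,"rz":0,"hand":-1}]'
```

```text
t: 16.05
tcp_pos: [0.7611, 0.1002, 0.1419]
ee_rot: [3.104, 0.487, 0.0]
force: [-0.1, -0.2, 1.0]
width: -0.0001
```

```bash
python3 -m jog '[{"tx":0.4,"ty":0,"tz":0.8,"rx":0,"ry":0,"rz":0,"hand":-1},{"tx":0,"ty":0,"tz":0,"rx":0,"ry":0,"rz":0,"hand":-1}]'
```

```text
t: 16.25
tcp_pos: [0.7616, 0.1003, 0.1414]
ee_rot: [3.104, 0.487, 0.0]
force: [-0.3, -0.0, 1.0]
width: -0.0003
```

```bash
python3 -m jog '[{"tx":0.4,"ty":0,"tz":0.8,"rx":0,"ry":0,"rz":0,"hand":-1},{"tx":0,"ty":0,"tz":0,"rx":0,"ry":0,"rz":0,"hand":-1}]'; python3 ang.py w7
```

```text
t: 16.45
tcp_pos: [0.762, 0.1005, 0.1409]
ee_rot: [3.104, 0.487, 0.001]
force: [-1.1, 0.2, 3.3]
width: -0.0004
n 413 bolt deg from upright: slope 70.24788976241533 via pin 71.5205050415591
bar top 0.010856021672089516
```

```bash
python3 -m jog '[{"tx":0,"ty":0,"tz":0.5,"rx":0,"ry":0,"rz":0,"hand":-1},{"tx":0,"ty":0,"tz":0,"rx":0,"ry":0,"rz":0,"hand":-1}]'; python3 ang.py w8
```

```text
t: 16.7
tcp_pos: [0.7621, 0.1005, 0.1406]
ee_rot: [3.104, 0.487, 0.001]
force: [-1.6, -0.2, 4.4]
width: -0.0
n 410 bolt deg from upright: slope 69.35766482791533 via pin 71.4875361993425
bar top 0.010632500958563829
```

The force rose to 4.4 N while the angle stayed put, so the bolt is on the rest. I'll back off and check.

```bash
python3 -m jog '[{"tx":-0.8,"ty":0,"tz":-1,"rx":0,"ry":0,"rz":0,"hand":-1},{"tx":-1,"ty":0,"tz":-4,"rx":0,"ry":0,"rz":0,"hand":-1},{"tx":0,"ty":0,"tz":-25,"rx":0,"ry":0,"rz":0,"hand":-1},{"tx":0,"ty":0,"tz":-40,"rx":0,"ry":0,"rz":0,"hand":-1},{"tx":-30,"ty":0,"tz":-40,"rx":0,"ry":0,"rz":0,"hand":-1},{"tx":0,"ty":25,"tz":0,"rx":0,"ry":0,"rz":0,"hand":-1},{"tx":0,"ty":0,"tz":0,"rx":0,"ry":0,"rz":0,"hand":-1},{"tx":0,"ty":0,"tz":0,"rx":0,"ry":0,"rz":0,"hand":-1}]'; python3 ang.py w9
python3 - <<'E'
import cv2
i=cv2.imread("pics/w9.png");cv2.imwrite("pics/w9c.png",cv2.resize(i,None,fx=1.5,fy=1.5))
E
```

```text
t: 17.55
tcp_pos: [0.7387, 0.0665, 0.2485]
ee_rot: [-3.103, -0.486, 0.003]
force: [0.3, -0.0, -0.2]
width: 0.0001
n 196 bolt deg from upright: slope 69.10724046420475 via pin 70.86530196727468
bar top 0.01085469475739928
```

View pics/w9c.png

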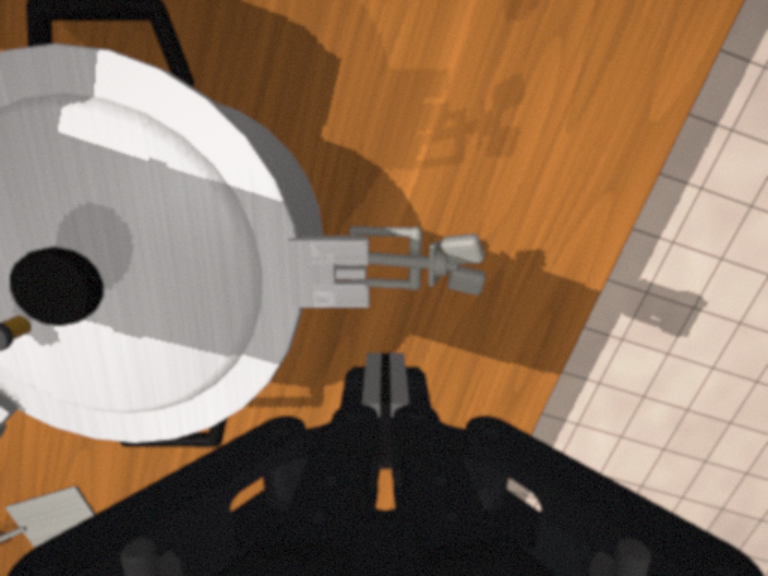

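The bolt lies over the cross bar at (415,262) with the nut at (440,265), and the gripper is clear. The bolt measures about 70°, which agrees with the predicted rest angle, so I'll hand in.

```bash
python3 -c "
from plant import *;print(finish_job(),sense()['t'])"
```

```text
the job is handed in; nothing more can be done
the job is handed in; nothing more can be done
```

The last clamp is released: the wing nut is loosened and still on its bolt, and the bolt is swung out and lying on its rest bar. I handed the job in at about 17.6 s.

- **Wing nut:** I turned it 214° counter-clockwise, which is 3.74 rad, or about 6 mm of rise. The wrist depth picture confirmed roughly 6 mm. While turning, the sideways force stayed under 5 N and the upward force on the tool was 5–6 N.
- **Swing:** I pushed the bolt out along its arc with the shut fingers. It cleared the lip without wedging, with about 1–3 N of push.
- **Rest:** The push force rose to 4.4 N while the bolt's angle stopped changing, so I stopped pushing and backed off. That works out to about 6 N on the bar by my estimate.
- **Last checks:** The bolt measured 69–71° from upright, against about 70° predicted from the bar's measured position. The last picture shows it over the cross bar with the gripper clear. I never moved the arm near the bystanders or the other clamps, but I took no overall picture at the end to check them.

The first batch of moves was refused because each row needs every field. Nothing moved, and I resent the moves in full.

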